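Hang the handled slide racks on the rinse station and lock it

TASK

Pick every slide rack that has a handle out of the grey tote and hang each by its handle on a hook of its own on the rinse station's carriage. When all of them hang, push the carriage fully home by its knob, and only then swing the latch fully across behind it to lock it. Leave the racks without handles and everything else in the tote, and do not disturb the other things on the bench.

Things in the scene. Friction and masses are not known exactly. Their poses are not given: they have to be found in the camera images.
- rack1: white slide rack with handle (may be absent): basket 60 x 90 x 40 mm (x, y, z), fixed upright steel strap bail at its middle: two uprights (18 mm wide in x, 3 thick, outer faces 56 apart in y) up to a cross strap (18 wide, 4 thick), top 100 mm, underside 96 mm above the rack's underside; the bail's opening is 50 wide, 56 high, seen along x. 0.13 to 0.25 kg. Origin: centre of the underside, z up
- rack2: white slide rack with handle (may be absent): basket 60 x 90 x 40 mm (x, y, z), fixed upright steel strap bail at its middle: two uprights (18 mm wide in x, 3 thick, outer faces 56 apart in y) up to a cross strap (18 wide, 4 thick), top 100 mm, underside 96 mm above the rack's underside; the bail's opening is 50 wide, 56 high, seen along x. 0.13 to 0.25 kg. Origin: centre of the underside, z up
- rack3: white slide rack with handle (may be absent): basket 60 x 90 x 40 mm (x, y, z), fixed upright steel strap bail at its middle: two uprights (18 mm wide in x, 3 thick, outer faces 56 apart in y) up to a cross strap (18 wide, 4 thick), top 100 mm, underside 96 mm above the rack's underside; the bail's opening is 50 wide, 56 high, seen along x. 0.13 to 0.25 kg. Origin: centre of the underside, z up
- rack4: white slide rack with handle (may be absent): basket 60 x 90 x 40 mm (x, y, z), fixed upright steel strap bail at its middle: two uprights (18 mm wide in x, 3 thick, outer faces 56 apart in y) up to a cross strap (18 wide, 4 thick), top 100 mm, underside 96 mm above the rack's underside; the bail's opening is 50 wide, 56 high, seen along x. 0.13 to 0.25 kg. Origin: centre of the underside, z up
- hook1 (a point): seat of a hook: top of a level 8 mm round prong, where a bail should rest. x runs along the prong from its free end to the beam; y: carriage's way home; z up. 25 mm before the seat (-x) the prong bends up, tip 36 mm before and 18 mm above the seat; beam's face 40 mm behind it, beam's top 12 mm above it. A rack hung here clears the pan by 15 mm. Nearest the push knob; pitch 105 mm.
- hook2 (a point): seat of a hook: top of a level 8 mm round prong, where a bail should rest. x runs along the prong from its free end to the beam; y: carriage's way home; z up. 25 mm before the seat (-x) the prong bends up, tip 36 mm before and 18 mm above the seat; beam's face 40 mm behind it, beam's top 12 mm above it. A rack hung here clears the pan by 15 mm. Second from the push knob; pitch 105 mm.
- hook3 (a point): seat of a hook: top of a level 8 mm round prong, where a bail should rest. x runs along the prong from its free end to the beam; y: carriage's way home; z up. 25 mm before the seat (-x) the prong bends up, tip 36 mm before and 18 mm above the seat; beam's face 40 mm behind it, beam's top 12 mm above it. A rack hung here clears the pan by 15 mm. Third from the push knob; pitch 105 mm.
- hook4 (a point): seat of a hook: top of a level 8 mm round prong, where a bail should rest. x runs along the prong from its free end to the beam; y: carriage's way home; z up. 25 mm before the seat (-x) the prong bends up, tip 36 mm before and 18 mm above the seat; beam's face 40 mm behind it, beam's top 12 mm above it. A rack hung here clears the pan by 15 mm. Farthest from the push knob; pitch 105 mm.
- carriage (a joint): slide of the hook carriage along its rail, m: 0 fully out, 0.08 fully home against the end stop; starts out. Moves stiffly (about 2 N), stays where left
- push_knob (a point): upright black round knob on the carriage's beam, 22 mm diameter, 55 mm high; the point is on its axis 18 mm below its top. Axes as the hooks'; pushing along +y moves the carriage home
- latch (a joint): swing latch behind the tail of the carriage, on an upright pivot axis at x = 70 mm, y = -231 mm in the station's frame, rad: 0 open (arm points along the station's -y), 1.57 locked (arm points along the station's -x, across behind the home carriage's end, stop at 1.6); turns clockwise seen from above. About 0.1 N m
- latch_knob (a point): upright black round knob at the latch arm's end, 20 mm diameter, standing 45 mm above the hub's top, 70 mm from the pivot; the point is on its axis 15 mm below its top
- station: fixed hanging station: grey drip pan 190 x 610 mm (x, y) 12 mm thick, rail with the hook carriage above its middle, hooks pointing to -x. Origin: centre of the pan's underside; +y is the home direction
- tote: fixed grey open plastic tote 300 x 340 x 60 mm (x, y, z), walls 5 mm; origin: centre of its underside
- plain: white slide rack like the others but without any handle, 60 x 90 x 40 mm (x, y, z), stands in the tote; origin: centre of the underside
- jar: squat closed jar, 56 mm diameter, 55 mm high, in the tote; origin: centre of its underside
- tube1: capped plastic tube lying in the tote, 28 mm diameter, 116 mm long along y; origin: underside, middle
- tube2: a second such tube
- reagent: amber reagent bottle standing on the bench, 64 mm diameter, 130 mm high; bystander
- tape: roll of tape lying on the bench, 90 mm diameter, 22 mm high; bystander
- wash: white wash bottle on the bench, 70 mm diameter, 150 mm high; bystander
- sample: sample jar on the bench, 52 mm diameter, 70 mm high; bystander

How it is judged:
By the outcome, as a careful person would: the job done as asked, in the order asked, and still so for the second after the job is handed in, with the robot touching nothing.
Of rack1, rack2, rack3, rack4 only 3 to 4 are there at a start; the rules pass over those that are not, and their reading is None.
At some moment in a run one of rack1, rack2, rack3, rack4, plain may be knocked a few centimetres aside while the robot is not near it.
It also fails if it takes over 210 s, if anything falls off the work surface, if the arm or the gripper's body presses on something with over 40 N, if the wrist force passes 120 N, or if a joint passes its speed limit or range.

ROBOT

A 7-joint arm with a two-finger parallel gripper is mounted at the origin on the work surface. World frame = base frame: x ahead of the robot, y to its left, z up, the work surface at z = 0. Lengths are in m, angles in rad, forces in N, time in s.
With the tool pointing down it reaches from about 0.4 to 0.85 m from the base axis. Payload 4.5 kg.
Tool frame: the origin (TCP) lies on the centre line of the jaws, within the pads' length; the fingertips stand 8 mm ahead of it and the grasp point (between the pads) lies 11 mm behind it; z points along the fingers, y is the line along which they close (so a half turn about z gives the same grasp; the last joint's range is limited). The gripper opens to 88 mm and grips with 3 to 60 N. Pads are 18 mm wide; open, the fingers measure 123 mm over their backs; the gripper's body (75 mm by 187 mm) begins 45 mm behind the grasp point.
Start: joints at [1.343, 0.689, -0.195, 1.565, 0.157, 0.902, -0.215], TCP at [0.162, -0.604, 0.247] pointing down, gripper open.
Joint ranges: [-3.01, 3.01], [-0.46, 2.08], [-1.47, 1.51], [0.13, 2.56], [-1, 4.14], [0.04, 2.09], [-2.66, 2.66]. Speed limits (rad/s): [2.57, 2.57, 3.14, 3.14, 3.14, 3.14, 3.14].

INTERFACE

Orientations are given as a unit quaternion [x, y, z, w].
In Python, from workcell import arm, fingers, grab_frame, telemetry gives the robot as it stands. Calls block until the motion is done:
- arm.move_pose(position, orientation): joint-space move of the TCP to a pose.
- arm.movel(position, attitude=None, speed=0.15, until_force=None): straight line of the TCP; attitude=None keeps the orientation; speed is the mean speed in m/s. With until_force (N) it stops when the force on the tool has changed by that much, and returns True; else False.
- arm.movej(angles): joint-space move.
- fingers.open_jaws() and fingers.gripper_close(f_grip=None): open the fingers fully, or close them until they stop; f_grip is the grip in N (None keeps the last).
- arm.hold(seconds).
- arm.inverse_kinematics(position, orientation): joint angles nearest the present ones, or None.
- grab_frame(name): name is "scene" or "top"; returns a dict with "image" (384x512x3 uint8, blue, green, red), "intrinsics" (3x3 intrinsics, pixels), "pose" (4x4, takes a point from camera to world coordinates). Camera axes: x right, y up, looking along -z (the intrinsics and any distortion apply to the point x, -y, -z); pixel columns grow to the right and rows downward; lengths in m; the calibration is good to about 2 mm. A picture is of the moment at which its call begins. There is no depth.
A pose or a line that the arm cannot do raises arm.IKError and nothing moves.
- arm.sign_off(): hands the job in; it is judged then, once.
Readings, each from a call of its own:
- telemetry.read_clock(): time.
- telemetry.read_qpos(): joint angles.
- telemetry.read_joint_velocities(): joint speeds.
- telemetry.read_joint_torque(): joint torques, N m.
- telemetry.read_tcp_pos(): TCP position.
- telemetry.read_tool_rot(): TCP orientation.
- telemetry.read_ft_force(): force on the tool from outside, world axes, zero at the start.
- telemetry.read_moment(): the same for the moment, N m.
- telemetry.read_grip_width(): finger opening in m.
- telemetry.read_grip_force(): force on a finger pad.
Only numpy, scipy, OpenCV 4.12 (cv2) and the standard library are available. Lean on these libraries where they do the work, as an engineer would, in place of code of your own. Each camera call takes 0.05 s, during which the arm holds its last target. There are 200 camera calls.

## Working session

There is one attempt and no reset: what is moved stays moved. The work goes in short steps, each a Python script; the robot and the scene stay as the last script left them, time stands still between calls to the robot, and variables do not carry over. Pictures are saved under pics/ and viewed, at most 14 in all, crops included, and the job is handed in when it is done.

```bash
ls; mkdir -p pics; python3 - <<'E'
from workcell import arm, fingers, grab_frame, telemetry
import cv2, numpy as np
for n in ("scene","top"):
    f=grab_frame(n); cv2.imwrite(f"pics/{n}0.png",cv2.resize(f["image"],(800,600),interpolation=cv2.INTER_CUBIC)); np.savez(f"{n}0.npz",**{k:np.array(v) for k,v in f.items()})
    print(n,f.keys(),np.round(f["intrinsics"],1).tolist(),np.round(f["pose"],3).tolist())
print(telemetry.read_clock(),telemetry.read_tool_rot())
E
```

```text
pics
scene dict_keys(['image', 'intrinsics', 'pose']) [[409.9, 0.0, 255.9], [0.0, 409.9, 192.7], [0.0, 0.0, 1.0]] [[0.745, -0.459, 0.483, 1.345], [0.667, 0.521, -0.533, -0.83], [-0.007, 0.72, 0.694, 1.215], [0.0, 0.0, 0.0, 1.0]]
top dict_keys(['image', 'intrinsics', 'pose']) [[422.8, 0.0, 255.9], [0.0, 422.8, 191.1], [0.0, 0.0, 1.0]] [[0.035, 0.979, -0.2, 0.207], [-0.999, 0.033, -0.013, -0.02], [-0.006, 0.2, 0.98, 2.013], [0.0, 0.0, 0.0, 1.0]]
0.1 [ 9.91441365e-01  1.30550052e-01 -1.71457877e-04 -8.21061572e-04]
```

View pics/scene0.png

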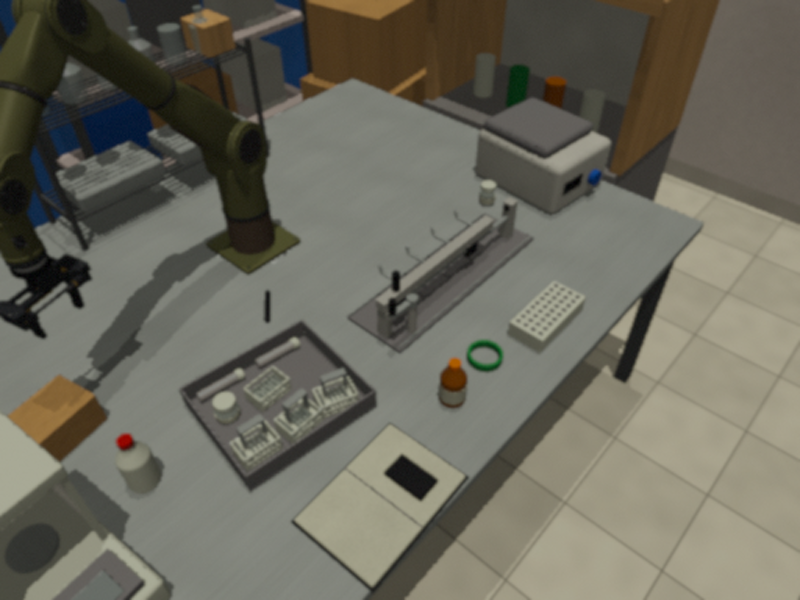

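View pics/top0.png

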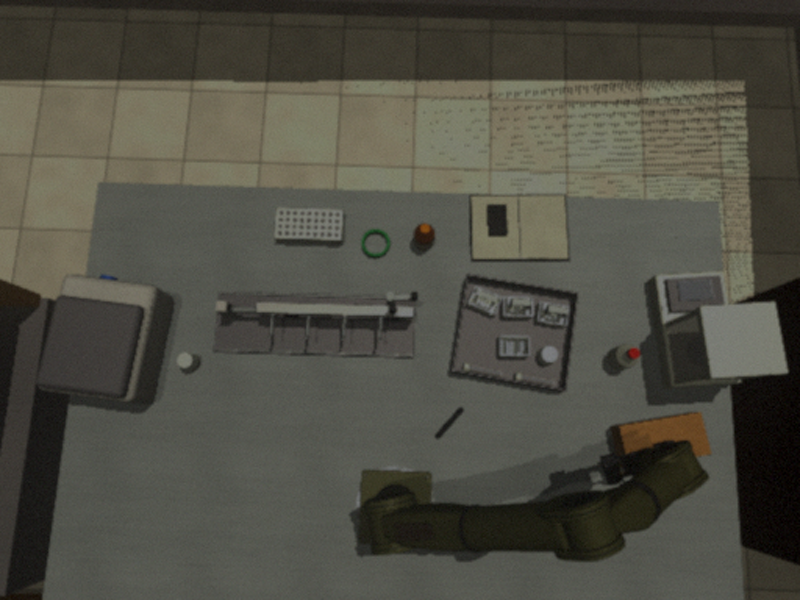

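The scene shows three handled racks at the tote's far wall, with the plain rack in its middle. In the top view the station is at columns 215-415 with its hooks pointing down (-x) and both knobs at its right end. I'll zoom in on both.

```bash
python3 - <<'E'
import cv2, numpy as np
s=np.load("scene0.npz")["image"]; t=np.load("top0.npz")["image"]
def crop(im,x0,x1,y0,y1,k): 
    c=im[y0:y1,x0:x1]; c=cv2.convertScaleAbs(c,alpha=1.7); return cv2.resize(c,None,fx=k,fy=k,interpolation=cv2.INTER_CUBIC)
cv2.imwrite("pics/tote_top.png",crop(t,280,380,170,255,7))
cv2.imwrite("pics/tote_sc.png",crop(s,110,245,200,315,5))
cv2.imwrite("pics/st_top.png",crop(t,130,275,175,235,5))
cv2.imwrite("pics/st_sc.png",crop(s,215,350,120,230,5))
E
```

```text
(no output)
```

View pics/tote_top.png

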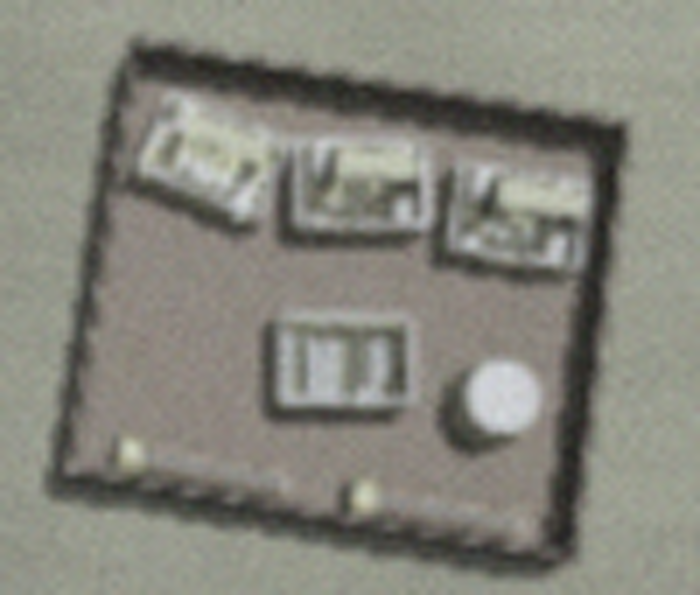

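View pics/tote_sc.png

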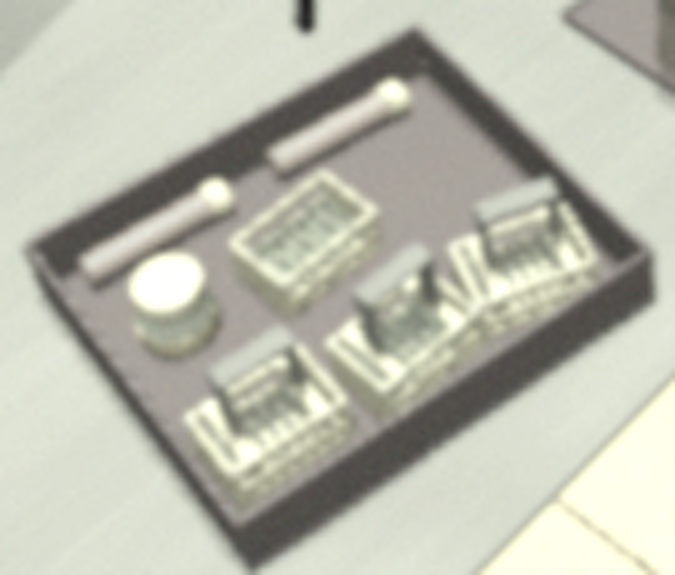

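View pics/st_top.png

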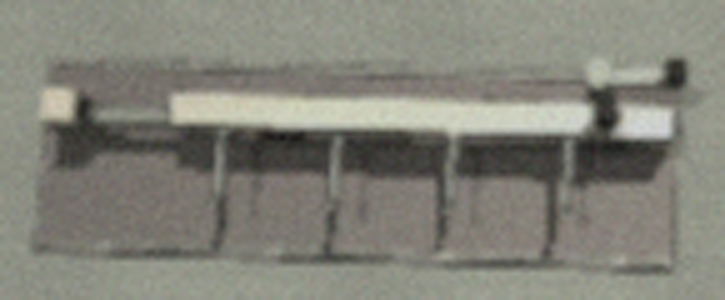

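View pics/st_sc.png

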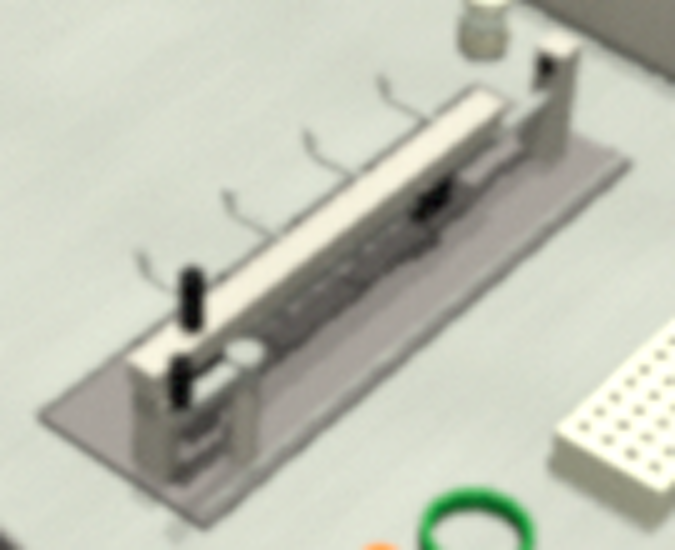

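Crop readings:
- **Tote:** in the scene crop the strap centres are near (517,203), (393,277) and (250,362). All three bails are also visible in the top crop.
- **Station:** the hook tips, the push knob (192,270 top) and the latch knob (180,357 top) are all clear.

I'll triangulate these now.

```bash
cat > h.py <<'E'
import numpy as np, cv2
def ray(f,uv):
    K=f["intrinsics"];T=f["pose"]; d=np.linalg.inv(K)@np.array([uv[0],uv[1],1.]); d=d*[1,-1,-1]
    d=T[:3,:3]@d; return T[:3,3],d/np.linalg.norm(d)
def plane(f,uv,z):
    o,d=ray(f,uv); return o+d*(z-o[2])/d[2]
def tri(fa,a,fb,b):
    oa,da=ray(fa,a);ob,db=ray(fb,b)
    s,t=np.linalg.lstsq(np.c_[da,-db],ob-oa,rcond=None)[0]
    p,q=oa+s*da,ob+t*db; return (p+q)/2,np.linalg.norm(p-q)
def proj(f,p):
    T=f["pose"]; c=T[:3,:3].T@(np.array(p)-T[:3,3]); c=f["intrinsics"]@(c*[1,-1,-1]); return c[:2]/c[2]
E
python3 - <<'E'
import numpy as np; from h import *
np.set_printoptions(precision=4,suppress=True)
S=dict(np.load("scene0.npz"));T=dict(np.load("top0.npz"))
st=lambda x,y:((x+.5)/5+129.5,(y+.5)/5+174.5); ss=lambda x,y:((x+.5)/5+214.5,(y+.5)/5+119.5)
tt=lambda x,y:((x+.5)/7+279.5,(y+.5)/7+169.5); ts=lambda x,y:((x+.5)/5+109.5,(y+.5)/5+199.5)
for n,p in dict(TL=(52,65),BL=(33,250),BR=(674,268)).items(): print("top",n,plane(T,st(*p),.012))
for n,p in dict(BR=(42,415),TR=(205,527),TL=(632,162)).items(): print("sc",n,plane(S,ss(*p),.012))
for n,a,b in [("pk",(605,95),(192,270)),("lk",(677,68),(180,360)),("post",(58,90),(560,40)),("beamTLnear",(172,128),(470,88)),("beamBLnear",(672,140),(133,362)),
  ("h1tip",(548,255),(140,256)),("h2tip",(441,247),(228,196)),("h3tip",(330,252),(308,135)),("h4tip",(216,247),(382,80))]:
    print(n,*tri(T,st(*a),S,ss(*b)))
for i,p in enumerate([(517,203),(393,277),(250,362)]):
    print("rack",i,plane(S,ts(*p),.105))
for e in [((480,215),(552,188)),((362,300),(424,253)),((213,381),(287,338))]:
    a,b=[plane(S,ts(*q),.105) for q in e]; print(a,b,np.linalg.norm(a-b),np.degrees(np.arctan2(*(b-a)[[0,1]])))
for n,p in dict(TL=(135,48),TR=(622,130),BL=(55,488),BR=(570,565)).items(): print("tote",n,plane(T,tt(*p),.06))
E
```

```text
top TL [0.613  0.5697 0.012 ]
top BL [0.4328 0.5716 0.012 ]
top BR [ 0.4366 -0.039   0.012 ]
sc BR [ 0.4442 -0.039   0.012 ]
sc TR [ 0.6273 -0.0417  0.012 ]
sc TL [0.6234 0.565  0.012 ]
pk [0.562  0.0247 0.1987] 0.00824986152859231
lk [ 0.5974 -0.0345  0.1688] 0.0002900723814981962
post [0.5598 0.5195 0.1464] 0.00831515031040061
beamTLnear [0.5325 0.4184 0.1349] 0.003122077914206065
beamBLnear [ 0.541  -0.0305  0.1274] 0.005087775875292722
h1tip [0.438  0.0812 0.1023] 0.012091647924421326
h2tip [0.4436 0.1804 0.1074] 0.018375389914291718
h3tip [0.4391 0.2843 0.1088] 0.02856345515735503
h4tip [0.4401 0.3873 0.1117] 0.028811689646064117
rack 0 [ 0.6185 -0.2536  0.105 ]
rack 1 [ 0.6021 -0.3538  0.105 ]
rack 2 [ 0.5843 -0.4615  0.105 ]
[ 0.607 -0.278  0.105] [ 0.6271 -0.2279  0.105 ] 0.05406447916407071 21.87723978234688
[ 0.6011 -0.3803  0.105 ] [ 0.6026 -0.3261  0.105 ] 0.05414682884409561 1.6379450888210696
[ 0.5781 -0.4867  0.105 ] [ 0.5876 -0.4333  0.105 ] 0.05420908006284675 10.068634697266546
tote TL [ 0.6829 -0.1942  0.06  ]
tote TR [ 0.6371 -0.5225  0.06  ]
tote BL [ 0.3836 -0.1461  0.06  ]
tote BR [ 0.345  -0.4834  0.06  ]
```

```bash
python3 - <<'E'
import numpy as np; from h import *
np.set_printoptions(precision=4,suppress=True)
S=dict(np.load("scene0.npz"));T=dict(np.load("top0.npz"))
st=lambda x,y:((x+.5)/5+129.5,(y+.5)/5+174.5); ss=lambda x,y:((x+.5)/5+214.5,(y+.5)/5+119.5)
for i,(a,b) in enumerate([((140,256),(172,291)),((228,194),(273,236)),((308,133),(352,176)),((381,78),(426,121))]): print("h",i+1,plane(S,ss(*a),.141),plane(S,ss(*b),.119))
print("sc pk top",plane(S,ss(192,268),.19),"base",plane(S,ss(192,328),.135))
print("top pk top",plane(T,st(607,92),.19))
print("top prong x at seat z",[plane(T,st(x,200),.123) for x in (568,448,333,219)])
print("top prong end",[plane(T,st(x,250),.141) for x in (548,441,330,216)])
# tote corner check in scene view (rim z=.06)
ts=lambda x,y:((x+.5)/5+109.5,(y+.5)/5+199.5)
for p in [(415,32),(652,258),(30,250),(252,562)]: print("tote sc",plane(S,ts(*p),.06))
V=cv2.cvtColor(T["image"],cv2.COLOR_BGR2HSV)
for nm,f in(("sc",S),("top",T)):
    m=(f["image"].max(2)<28).astype(np.uint8); n,l,s,c=cv2.connectedComponentsWithStats(m)
    for k in range(1,n):
        if s[k,4]>6 and s[k,4]<200: print(nm,"dark",c[k],s[k])
E
```

```text
h 1 [0.4727 0.0545 0.141 ] [0.5034 0.0583 0.119 ]
h 2 [0.4739 0.1596 0.141 ] [0.52   0.1634 0.119 ]
h 3 [0.4709 0.2666 0.141 ] [0.5194 0.2678 0.119 ]
h 4 [0.4686 0.3701 0.141 ] [0.5198 0.3706 0.119 ]
sc pk top [0.5516 0.03   0.19  ] base [0.5562 0.0239 0.135 ]
top pk top [0.5692 0.0264 0.19  ]
top prong x at seat z [array([0.482 , 0.0596, 0.123 ]), array([0.4783, 0.1678, 0.123 ]), array([0.4748, 0.2717, 0.123 ]), array([0.4712, 0.3747, 0.123 ])]
top prong end [array([0.434 , 0.0747, 0.141 ]), array([0.4307, 0.1699, 0.141 ]), array([0.4273, 0.2687, 0.141 ]), array([0.4238, 0.3703, 0.141 ])]
tote sc [ 0.4037 -0.163   0.06  ]
tote sc [ 0.6969 -0.2017  0.06  ]
tote sc [ 0.3601 -0.49    0.06  ]
tote sc [ 0.6734 -0.5407  0.06  ]
sc dark [141.5263  54.4737] [139  42   6  26  38]
sc dark [50.069  81.8966] [48 77  5 12 29]
sc dark [  6.4444 104.4815] [  3 100  10  11  27]
sc dark [ 12.125 109.   ] [ 11 107   3   5   8]
sc dark [ 17.8889 109.3333] [ 16 108   5   4   9]
sc dark [366.2619 117.5714] [362 113  10  10  42]
sc dark [ 43.6429 131.7857] [ 41 129   5   8  14]
sc dark [159.4884 139.186 
[... 376 characters left out ...]
[  9.     208.7143] [  7 207   4   5   7]
top dark [  4.0588 213.5882] [  0 210   9   7  17]
top dark [  8.0833 217.    ] [  6 213   5   7  12]
top dark [  1.5714 218.8571] [  0 218   5   3   7]
top dark [250.1971 315.1606] [235 311  30  11 137]
top dark [235.5   330.375] [234 328   4   5   8]
top dark [311.5714 331.7143] [311 330   3   5   7]
top dark [259.4286 335.5714] [258 335   4   3   7]
top dark [263.9474 338.1579] [260 335   9   7  19]
top dark [273.5455 340.    ] [271 339   6   3  11]
top dark [395.7143 342.8571] [394 341   4   5   7]
top dark [267.375 344.125] [266 342   3   5   8]
top dark [238.9167 346.5   ] [237 344   5   5  12]
top dark [256.     346.5714] [254 346   5   3   7]
```

```bash
python3 - <<'E'
import numpy as np; from h import *
from scipy.spatial.transform import Rotation as R
S=dict(np.load("scene0.npz"));T=dict(np.load("top0.npz"))
print(S["pose"],T["pose"])
tcp=np.array([.162,-.604,.247]); y=R.from_quat([.9914,.13055,-.00017,-.0008]).as_matrix()[:,1]
out=[]
for f,c in((S,None),(T,None)):
    im=cv2.convertScaleAbs(f["image"],alpha=2.2)
    k=5; p0=proj(f,tcp); x0,y0=int(max(0,p0[0]-40)),int(p0[1]-50)
    c=cv2.resize(im[y0:y0+100,x0:x0+78],None,fx=k,fy=k,interpolation=cv2.INTER_CUBIC)
    for s in(-1,0,1):
        q=(proj(f,tcp+y*s*.053-[0,0,.008])-[x0,y0]+.5)*k-.5; cv2.drawMarker(c,tuple(int(v) for v in q),(0,0,255),0,12,1)
    q=(proj(f,[0,0,0])); print(q*800/512)
    out.append(c)
cv2.imwrite("pics/tcp.png",np.hstack(out))
E
```

```text
[[ 0.74546402 -0.45883946  0.48347673  1.34503025]
 [ 0.6665093   0.52073567 -0.53347888 -0.83021959]
 [-0.00698242  0.71993104  0.69401047  1.21520903]
 [ 0.          0.          0.          1.        ]] [[ 0.03517491  0.97920425 -0.19980429  0.20670134]
 [-0.99936004  0.03316382 -0.01340434 -0.01969014]
 [-0.00649932  0.20014792  0.97974413  2.0126569 ]
 [ 0.          0.          0.          1.        ]]
[254.00944681 243.34355924]
[395.07603049 505.45286357]
```

View pics/tcp.png

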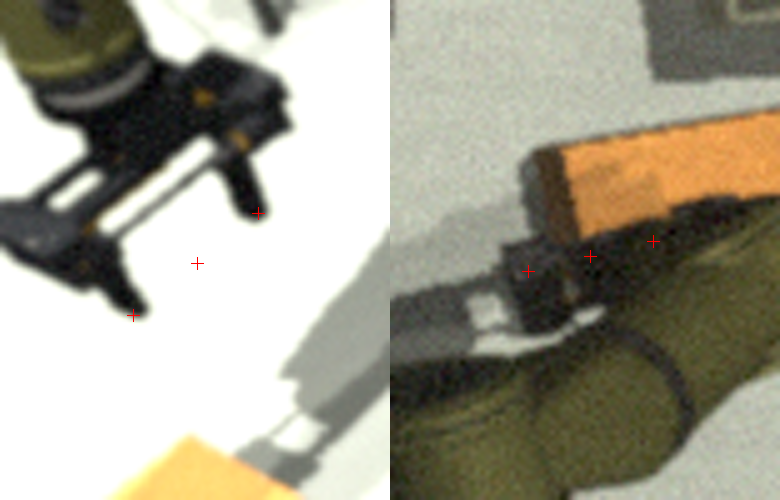

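Projecting the TCP marks lands on the fingertips in the scene view, so I trust that camera and will use it with the known heights. The hook tips come out at x≈0.4715, so the seats are near x≈0.507, y≈0.0555+0.105k. Next I pick rack 0.

```bash
cat >> h.py <<'E'
from workcell import arm, fingers, grab_frame, telemetry
def quat(phi): return [np.cos(phi/2),np.sin(phi/2),0,0]   # tool down, tool y at phi-90deg
def grab(name,save=None):
    f=grab_frame(name); f={k:np.array(v) for k,v in f.items()}
    if save: np.savez(save,**f)
    return f
def status(m=""): print(m,round(telemetry.read_clock(),1),np.round(telemetry.read_tcp_pos(),4),"w",round(telemetry.read_grip_width(),4),"F",np.round(telemetry.read_ft_force(),2))
ZG=.082   # TCP when gripping a rack standing in the tote
def pick(x,y,phi):
    q=quat(phi)
    arm.move_pose([x,y,.24],q); arm.movel([x,y,ZG],speed=.15)
    fingers.gripper_close(f_grip=25); status("gripped")
    arm.movel([x,y,.28],speed=.2); status("lifted")
E
python3 - <<'E'
from h import *
S=dict(np.load("scene0.npz"));ss=lambda x,y:((x+.5)/5+214.5,(y+.5)/5+119.5)
for p in [(128,357),(300,224),(478,85)]: print("beam edge",plane(S,ss(*p),.135))
status()
pick(.6175,-.253,np.radians(-22))
p=telemetry.read_tcp_pos()
arm.movel([.40,-.2,.28],quat(0),speed=.25); arm.movel([.40,.372,.28],speed=.3)
arm.movel([.40,.372,.123+.028-.096+.077],speed=.15); status("before hook4")
f=grab("scene","s1.npz"); t0=np.load("scene0.npz")["image"]
c=lambda im,x0,x1,y0,y1:cv2.resize(cv2.convertScaleAbs(im[y0:y1,x0:x1],alpha=1.6),None,fx=4,fy=4,interpolation=cv2.INTER_CUBIC)
cv2.imwrite("pics/s1.png",np.vstack([c(f["image"],215,350,90,165),c(f["image"],110,245,205,280)]))
E
```

```text
beam edge [ 0.54137867 -0.03245615  0.135     ]
beam edge [0.53880438 0.17497334 0.135     ]
beam edge [0.53452134 0.42502712 0.135     ]
 0.1 [ 0.1616 -0.6032  0.246 ] w 0.0882 F [ 0.3   0.35 -0.01]
gripped 4.0 [ 0.6178 -0.2527  0.0823] w 0.0557 F [0.25 1.12 2.28]
lifted 5.1 [ 0.6166 -0.2527  0.2786] w 0.0558 F [-0.36  0.26 -2.72]
before hook4 9.3 [0.4005 0.3724 0.1328] w 0.0555 F [-0.04 -0.67 -2.02]
```

View pics/s1.png

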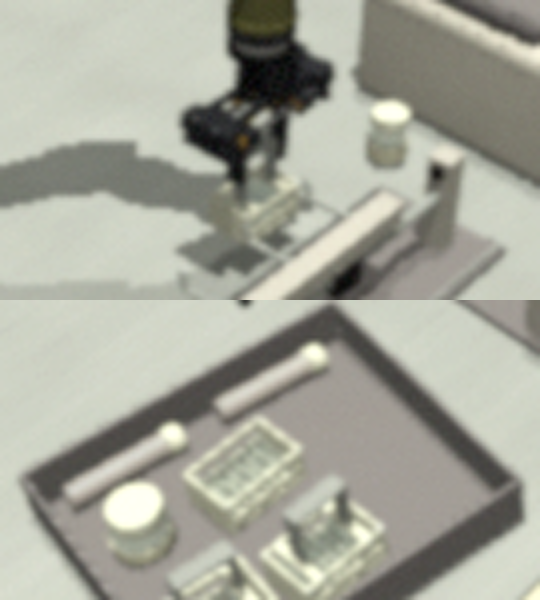

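The rack is firmly gripped, with hook 4's tip just ahead of the bail at about (300,190) in the crop. The beam edge puts the seat at x≈0.495 and the tip puts it at 0.505, so I'll aim for about 0.499, which is well within the prong.

```bash
cat >> h.py <<'E'
ZH=.123+.028-.096+.077
def hang(x,y):
    print("contact",arm.movel([x,y,ZH],quat(.014),speed=.08,until_force=7)); status("over seat")
    print("landed",arm.movel([x,y,.098],speed=.03,until_force=1.5)); status("down")
    fingers.open_jaws(); arm.hold(.3); status("released")
    arm.movel([x,y,.28],speed=.15)
E
python3 - <<'E'
from h import *
hang(.4995,.372)
arm.movel([.40,.30,.30],speed=.3)
arm.movel([.40,-.2,.30],speed=.3)
f=grab("scene","s2.npz"); status()
c=lambda im,x0,x1,y0,y1:cv2.resize(cv2.convertScaleAbs(im[y0:y1,x0:x1],alpha=1.6),None,fx=4,fy=4,interpolation=cv2.INTER_CUBIC)
cv2.imwrite("pics/s2.png",np.vstack([c(f["image"],215,350,90,165),c(f["image"],110,245,230,300)]))
E
```

```text
contact False
over seat 10.8 [0.4987 0.3722 0.132 ] w 0.0557 F [-0.11  0.44 -0.83]
landed True
down 11.6 [0.4993 0.372  0.104 ] w 0.0558 F [0.46 0.58 4.2 ]
released 12.6 [0.4985 0.3712 0.1031] w 0.0884 F [-0.54  0.52  0.66]
 16.3 [ 0.4001 -0.1988  0.3   ] w 0.0882 F [-0.72 -0.47 -0.27]
```

View pics/s2.png

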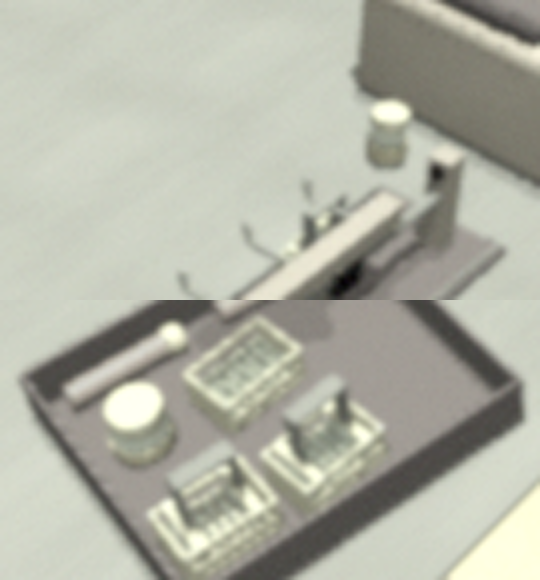

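The first rack landed at TCP z 0.104, exactly as predicted, and hangs on hook 4. The strap centres of the other two racks, at full-image pixels (189,255.5) and (160,271.5), match the first picture, so neither has moved.

```bash
python3 - <<'E'
from h import *
pick(.6015,-.3535,np.radians(-1.6))
arm.movel([.40,-.2,.28],quat(.014),speed=.25); arm.movel([.40,.267,.28],speed=.3); arm.movel([.40,.267,ZH],speed=.15)
hang(.501,.267)
arm.movel([.40,.20,.30],speed=.3)
arm.movel([.40,-.15,.30],speed=.3)
f=grab("scene","s3.npz"); status()
a=np.load("s2.npz")["image"].astype(float);b=f["image"].astype(float)
print("diff rack2",np.abs(a-b)[255:305,140:185].mean(),"plain",np.abs(a-b)[232:262,153:188].mean(),"bg noise",np.abs(a-b)[330:370,300:340].mean())
c=lambda im,x0,x1,y0,y1:cv2.resize(cv2.convertScaleAbs(im[y0:y1,x0:x1],alpha=1.6),None,fx=4,fy=4,interpolation=cv2.INTER_CUBIC)
cv2.imwrite("pics/s3.png",np.vstack([c(f["image"],215,350,90,165),c(f["image"],110,245,230,300)]))
E
```

```text
gripped 19.1 [ 0.6017 -0.353   0.0822] w 0.0558 F [-1.28  1.36  3.27]
lifted 20.3 [ 0.6007 -0.3531  0.2785] w 0.0557 F [-0.27 -0.12 -2.2 ]
contact False
over seat 25.7 [0.5003 0.2671 0.132 ] w 0.0557 F [-1.09  0.64 -0.8 ]
landed True
down 26.6 [0.5008 0.2669 0.104 ] w 0.056 F [-0.72 -0.39  4.14]
released 27.5 [0.5001 0.2665 0.1034] w 0.0878 F [-0.82 -0.91  0.03]
 30.8 [ 0.4002 -0.1486  0.2999] w 0.0884 F [-0.6   0.48  0.76]
diff rack2 3.176296296296296 plain 3.9238095238095236 bg noise 1.8383333333333334
```

View pics/s3.png

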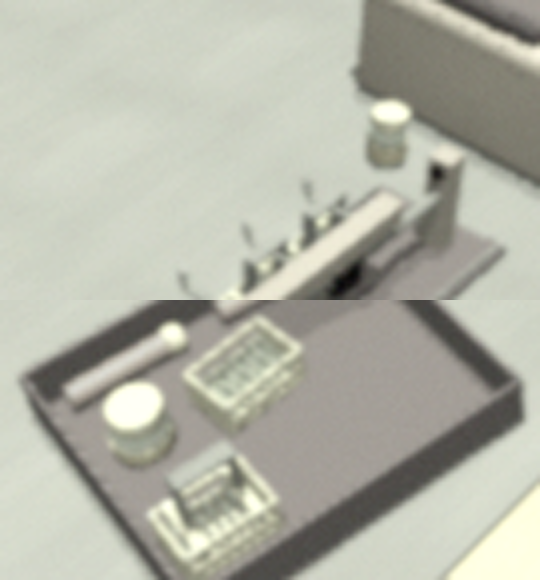

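Two racks now hang on hooks 4 and 3, and the last one hasn't moved (strap at about (200,466) in the crop). It goes on hook 2.

```bash
python3 - <<'E'
from h import *
pick(.583,-.460,np.radians(-10))
arm.movel([.40,-.2,.28],quat(.014),speed=.25); arm.movel([.40,.162,.28],speed=.3); arm.movel([.40,.162,ZH],speed=.15)
hang(.5025,.162)
arm.movel([.40,.1,.30],speed=.3)
arm.movel([.40,-.2,.30],speed=.3)
f=grab("scene","s4.npz"); g=grab("top","t4.npz"); status()
c=lambda im,x0,x1,y0,y1,k=5:cv2.resize(cv2.convertScaleAbs(im[y0:y1,x0:x1],alpha=1.6),None,fx=k,fy=k,interpolation=cv2.INTER_CUBIC)
A=c(f["image"],215,345,125,205)
B=c(g["image"],140,270,180,220)
cv2.imwrite("pics/s4.png",np.vstack([A,B]))
E
```

```text
gripped 33.9 [ 0.5834 -0.4594  0.0823] w 0.0561 F [-0.02  1.94  3.12]
lifted 35.0 [ 0.5822 -0.4595  0.2783] w 0.0559 F [ 0.23  0.28 -2.57]
contact False
over seat 40.4 [0.5019 0.162  0.132 ] w 0.056 F [ 0.89  1.21 -2.3 ]
landed True
down 41.3 [0.5024 0.162  0.104 ] w 0.0559 F [-0.95  0.23  4.66]
released 42.2 [0.5016 0.1617 0.1035] w 0.0881 F [0.46 0.47 1.34]
 45.3 [ 0.4003 -0.1983  0.2999] w 0.0883 F [ 0.27 -0.2  -0.32]
```

View pics/s4.png

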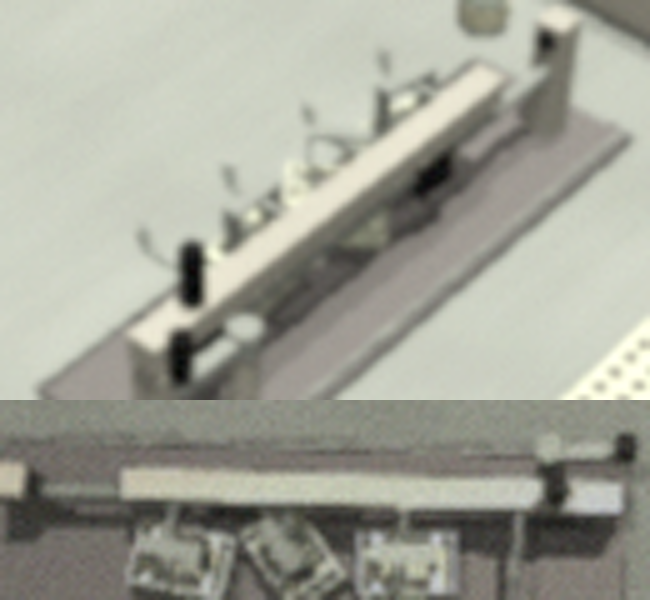

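The top panel shows the middle rack (hook 3), at about (290,560), yawed around its prong, while the other two hang straight. I'll take a closer look before deciding what to do.

```bash
python3 - <<'E'
from h import *
f=grab("scene","s5.npz"); g=grab("top","t5.npz"); status()
c=lambda im,x0,x1,y0,y1,k=8:cv2.resize(cv2.convertScaleAbs(im[y0:y1,x0:x1],alpha=1.8),None,fx=k,fy=k,interpolation=cv2.INTER_CUBIC)
cv2.imwrite("pics/s5.png",np.vstack([c(f["image"],250,330,130,170),c(g["image"],160,240,195,228)]))
E
```

```text
45.4 [ 0.4003 -0.1987  0.3   ] w 0.088 F [ 0.2   0.01 -0.64]
```

View pics/s5.png

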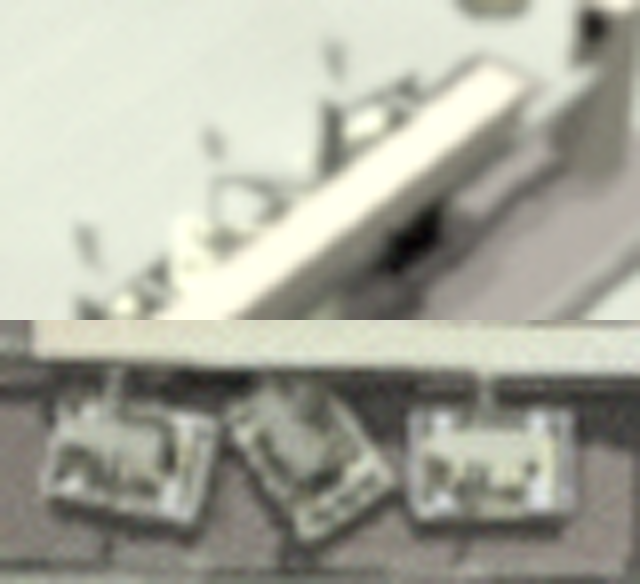

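The middle rack still hangs, but it's yawed about 57° on its prong, with one end near (350,520) and the other against the beam at (280,380). I'll straighten it gently by pressing the outer end of its bail along +x with closed fingertips. That can't take it off the hook.

```bash
cat >> h.py <<'E'
def midyaw(g):
    im=g["image"]; return im
def show(name,*crops,k=8):
    cv2.imwrite("pics/"+name,np.vstack([cv2.resize(cv2.convertScaleAbs(im[y0:y1,x0:x1],alpha=1.8),None,fx=k,fy=k,interpolation=cv2.INTER_CUBIC) for im,x0,x1,y0,y1 in crops]))
E
python3 - <<'E'
from h import *
fingers.gripper_close(f_grip=5)
arm.movel([.40,.2315,.28],quat(0.),speed=.25)
arm.movel([.435,.2315,.28]); arm.movel([.435,.2315,.112],speed=.1); status("start")
print(arm.movel([.486,.2315,.112],speed=.03,until_force=8)); status("pushed")
arm.movel([.430,.2315,.112],speed=.1); arm.movel([.430,.2315,.28]); arm.movel([.40,-.2,.3],speed=.3)
f=grab("scene","s6.npz"); g=grab("top","t6.npz"); status()
show("s6.png",(f["image"],250,330,130,170),(g["image"],160,240,195,228))
E
```

```text
start 50.8 [0.4353 0.2316 0.1124] w 0.0004 F [-0.71  0.87  0.32]
False
pushed 52.7 [0.4858 0.2315 0.112 ] w 0.0002 F [ 0.07  0.52 -0.48]
 56.3 [ 0.4002 -0.1987  0.2999] w 0.0005 F [ 0.18 -0.29 -0.46]
```

View pics/s6.png

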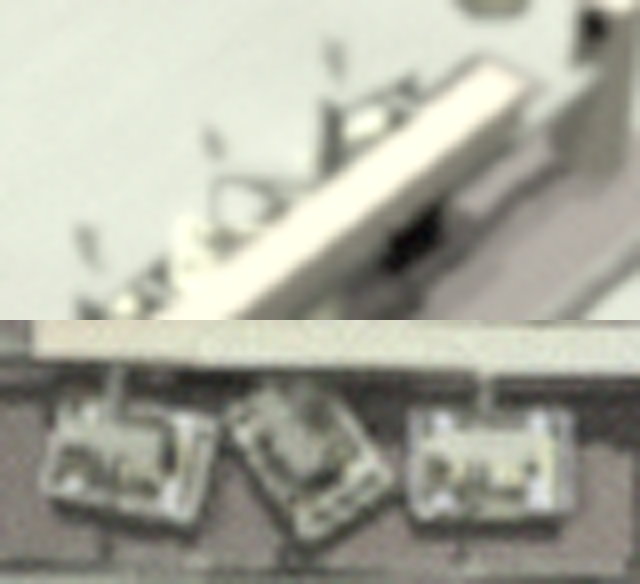

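The fingers made no contact (0 N) because they stopped just short of the bail, so nothing changed. I'll repeat the push slightly further in and nearer the prong, and measure the yaw numerically.

```bash
cat >> h.py <<'E'
def yawdiff(n0,g):
    a=np.load(n0)["image"].astype(float); b=g["image"].astype(float); d=np.abs(a-b).mean(2)[203:225,185:212]; return d.mean()
def straighten(y,xs):
    arm.movel([.40,y,.28],quat(0.),speed=.25)
    arm.movel([.435,y,.28]); arm.movel([.435,y,.112],speed=.12)
    for x in xs:
        c=arm.movel([x,y,.112],speed=.03,until_force=8); status(f"push {c}")
        if c: break
    arm.movel([.430,y,.112],speed=.1); arm.movel([.430,y,.28]); arm.movel([.40,-.2,.3],speed=.3)
E
python3 - <<'E'
from h import *
straighten(.236,[.486,.491,.496,.502])
g=grab("top","t7.npz"); f=grab("scene","s7.npz")
print("noise",yawdiff("t5.npz",dict(np.load("t6.npz"))),"change",yawdiff("t6.npz",g))
for n in ("t6.npz","t7.npz"):
    im=np.load(n)["image"][203:224,187:211].max(2); im=cv2.GaussianBlur(im,(0,0),.8)
    print(n); print("\n".join(" ".join(f"{v:3d}" for v in r[::1]) for r in im[::2]))
E
```

```text
push False 62.0 [0.4858 0.236  0.112 ] w 0.001 F [-0.95 -0.99  0.96]
push False 62.3 [0.4915 0.2361 0.1121] w 0.0004 F [ 0.32  0.39 -0.35]
push False 62.6 [0.4964 0.2361 0.112 ] w 0.0005 F [-0.61 -0.14  0.39]
push False 63.0 [0.5023 0.236  0.112 ] w 0.0008 F [-0.57 -0.3  -0.23]
noise 2.3742985409652073 change 2.709876543209876
t6.npz
 33  34  36  40  51  64  72  70  63  63  65  62  56  51  47  42  35  33  31  31  33  34  35  35
 49  54  62  66  73  83  89  87  81  74  67  60  55  55  59  58  49  39  36  37  38  39  39  39
 66  70  77  80  84  87  89  91  90  83  72  62  55  56  65  75  77  65  49  41  39  40  42  44
 55  60  77  91  87  74  72  82  90  92  88  81  76  72  73  75  79  80  70  56  48  46  46  47
 43  45  51  63  72  67  62  70  82  90  92  91  87  78  71  73  76  83  93  92  79  69  65  64
 54  55  55  55  61  66  63  59  62  73  80  78  69  58  56  66  85 101 105 101  95  87  77  73
 60  64  67  62  54  56  66  70  68  64  59  53  47  48  57  71  85  89  84  80  81  77  68  64
 66  69  74  72  64  55  53  58  64  65  68  70  73  80  81  76  73  74  74  67  57  50  48 
[... 654 characters left out ...]
  81  72  56  47  45  46  47
 43  44  51  63  71  68  64  71  81  88  90  89  85  78  72  73  77  83  92  91  79  69  66  65
 55  56  56  56  61  66  64  61  64  74  81  78  69  58  54  64  85 101 103  99  93  83  76  74
 59  63  66  62  55  57  68  71  69  64  59  53  48  48  55  69  84  88  83  80  80  74  66  63
 65  68  72  71  65  59  57  59  63  65  66  70  74  80  81  77  74  73  70  63  55  49  46  46
 68  70  74  75  74  71  61  51  52  65  81  84  77  72  72  72  65  56  50  49  56  64  65  63
 72  74  75  76  76  75  72  62  54  58  72  79  75  66  55  49  49  55  64  69  73  76  75  74
 74  73  74  75  75  76  75  68  57  49  51  54  52  49  50  57  64  70  75  77  78  77  77  76
```

```bash
python3 - <<'E'
from h import *
np.set_printoptions(precision=4,suppress=True)
S=dict(np.load("s7.npz")); s=lambda x,y:((x+.5)/8+249.5,(y+.5)/8+129.5)
for z in (.127,.119,.112): print(z,"end",plane(S,s(213,180),z),"right",plane(S,s(303,185),z))
inv=lambda f,p:np.round((proj(f,p)-[249.5,129.5])*8-.5)
for d in (57,40,25):
    a=np.radians(90-d)
    for cx in (.50,.515): print(d,cx,[inv(S,[cx+k*.028*np.cos(a),.267+k*.028*np.sin(a),.127]) for k in(-1,1)])
show("s7.png",(S["image"],262,302,138,168),(np.load("t7.npz")["image"],178,218,195,227),k=10)
im=cv2.imread("pics/s7.png"); cv2.imwrite("pics/s7.png",cv2.resize(im,None,fx=.95,fy=.95) if im.shape[0]>600 else im)
im=cv2.imread("pics/s7.png"); h=im.shape[0]; k=int(h*30/62); cv2.imwrite("pics/s7.png",np.hstack([cv2.resize(im[:k],(400,300)),cv2.resize(im[k:],(400,300))]))
E
```

```text
0.127 end [0.4855 0.2495 0.127 ] right [0.5242 0.2777 0.127 ]
0.119 end [0.4792 0.2574 0.119 ] right [0.5182 0.2859 0.119 ]
0.112 end [0.4737 0.2644 0.112 ] right [0.5129 0.293  0.112 ]
57 0.5 [array([203., 171.]), array([307., 180.])]
57 0.515 [array([224., 183.]), array([329., 192.])]
40 0.5 [array([203., 181.]), array([306., 171.])]
40 0.515 [array([225., 192.]), array([329., 182.])]
25 0.5 [array([207., 189.]), array([302., 163.])]
25 0.515 [array([229., 201.]), array([324., 174.])]
```

View pics/s7.png

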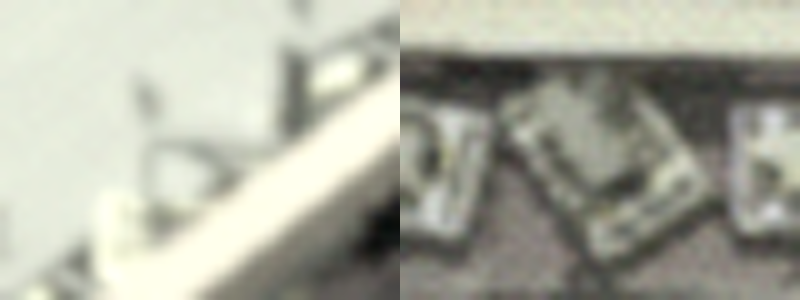

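The middle rack's strap shows in the left panel running from about (150,145) to (270,148), so at z=0.127 its outer end is near (0.485,0.250). The rack is still on the hook. The closed fingertips are narrower than I assumed and passed beside it, so I'll push again closer to the prong.

```bash
cat >> h.py <<'E'
def ncc(g,t="t5.npz"):   # likeness of the hook-3 rack to the straight hook-2 rack
    T=np.load(t)["image"][203:224,209:234]; return round(float(cv2.matchTemplate(g["image"][199:228,178:217],T,cv2.TM_CCOEFF_NORMED).max()),3)
E
python3 - <<'E'
from h import *
print("before",ncc(dict(np.load("t7.npz"))), "ref hook4", round(float(cv2.matchTemplate(np.load("t7.npz")["image"][199:228,158:192],np.load("t5.npz")["image"][203:224,209:234],cv2.TM_CCOEFF_NORMED).max()),3))
straighten(.243,[.476,.481,.486,.491,.496])
g=grab("top","t8.npz"); f=grab("scene","s8.npz")
print("change",yawdiff("t7.npz",g),"ncc",ncc(g))
E
```

```text
before 0.524 ref hook4 0.691
push False 72.2 [0.4758 0.243  0.112 ] w 0.0005 F [-1.19  0.19  0.47]
push False 72.5 [0.4817 0.2432 0.1121] w 0.0001 F [ 0.14  0.11 -0.14]
push False 72.8 [0.4865 0.2431 0.112 ] w 0.0003 F [ 1.11  0.09 -0.21]
push False 73.2 [0.4915 0.243  0.112 ] w 0.0006 F [ 0.48 -0.32 -0.19]
push False 73.5 [0.4964 0.243  0.112 ] w 0.0007 F [0.12 0.64 0.1 ]
change 12.437710437710438 ncc 0.507
```

```bash
cat >> h.py <<'E'
def ori(im,x0,x1,y0,y1):   # mean edge direction modulo 90 deg
    g=cv2.GaussianBlur(im[y0:y1,x0:x1].mean(2).astype(np.float32),(0,0),.8); gx,gy=cv2.Sobel(g,5,1,0),cv2.Sobel(g,5,0,1)
    z=((gx+1j*gy)**4/(np.abs(gx+1j*gy)**2+1e-6)).sum(); return round(np.degrees(np.angle(z))/4,1)
def report(g):
    im=g["image"]; print("edge dir hook4,3,2:",ori(im,165,188,205,223),ori(im,188,211,205,223),ori(im,211,233,205,223))
E
python3 - <<'E'
from h import *
for n in("t5","t7","t8"): report(dict(np.load(n+".npz")))
im=cv2.GaussianBlur(np.load("t8.npz")["image"][201:226,184:214].max(2),(0,0),.7)
print("\n".join(" ".join(f"{v:3d}" for v in r) for r in im))
E
```

```text
edge dir hook4,3,2: 13.5 -33.1 -2.8
edge dir hook4,3,2: 14.0 -31.1 -3.4
edge dir hook4,3,2: 12.0 6.3 -3.4
 32  34  35  34  36  36  37  41  47  51  53  52  53  53  49  46  47  47  47  47  45  46  47  47  49  50  50  53  58  61
 27  29  30  31  32  32  35  40  48  54  56  55  57  56  50  46  44  44  43  42  41  41  43  44  44  44  43  44  50  53
 30  31  32  33  36  40  44  47  53  60  60  60  64  64  57  49  45  44  42  41  40  40  40  40  38  37  37  37  42  45
 38  38  38  42  51  58  62  61  62  64  63  62  67  68  61  55  51  49  49  52  55  53  50  47  42  37  36  38  41  42
 47  46  46  54  66  73  75  74  74  73  71  70  71  69  63  58  55  54  58  71  81  74  66  65  56  44  42  47  51  51
 67  63  59  65  73  80  81  80  81  81  79  77  77  74  68  60  55  56  65  87 100  89  76  76  68  52  49  59  66  67
 88  84  77  71  71  75  78  80  82  82  80  80  80  77  71  59  51  52  64  90 103  92  80  78  69  56  54  68  76  76
 91  89  82  69  62  63  66  71  76  77  77  79  80  76  69  55  46  47  59  83  95  87  80  77  65  56  57  72  80  79
 84  82  74  60  52  50  52  58  6
[... 1305 characters left out ...]
  75  75  74  75  75  71  59  50  52  56  58  58  57  52  47  47  49  58  67  73  74  65  55  54  56
 53  59  68  75  76  76  75  75  76  75  72  61  57  62  69  72  72  70  66  61  61  62  68  74  77  76  70  58  49  48
 61  66  72  75  76  76  75  74  74  74  71  62  63  71  76  76  76  77  75  74  74  73  74  77  77  76  74  66  62  60
 71  74  76  76  75  74  75  74  75  74  68  61  66  76  79  78  77  78  78  78  77  77  78  79  78  77  77  76  76  76
 81  82  80  77  74  74  76  77  76  73  64  57  64  75  78  78  78  78  79  78  77  78  79  79  80  81  81  80  79  79
 86  85  79  75  73  73  76  77  76  71  62  55  61  70  74  76  76  77  78  77  76  77  77  78  80  82  82  81  79  80
```

The hook 3 rack is now nearly straight, with edge direction 6° against -31° before. Next I push the carriage home by its knob.

```bash
python3 - <<'E'
from h import *
q=quat(np.pi/2); p=[.557,-.012]
print([None if arm.inverse_kinematics([p[0],y,z],quat(s*np.pi/2)) is None else np.round(arm.inverse_kinematics([p[0],y,z],quat(s*np.pi/2))[6],2) for s in(1,-1) for y in(-.012,.1) for z in(.28,.168)])
s=-1
q=quat(s*np.pi/2)
arm.movel([.45,-.1,.32],speed=.25)
arm.move_pose([p[0],p[1],.28],q); arm.movel([p[0],p[1],.168],speed=.1); status("at knob")
c=arm.movel([p[0],.110,.168],speed=.03,until_force=12); status(f"push {c}")
c=arm.movel([p[0],telemetry.read_tcp_pos()[1]+.006,.168],speed=.02,until_force=15); status(f"push2 {c}")
y=telemetry.read_tcp_pos()[1]
arm.movel([p[0],y-.02,.168],speed=.1); arm.movel([p[0],y-.02,.28]); arm.movel([.40,-.2,.3],speed=.3)
g=grab("top","t9.npz"); f=grab("scene","s9.npz"); status()
E
```

```text
[np.float64(-0.34), np.float64(-0.4), np.float64(-0.54), np.float64(-0.6), np.float64(-2.39), np.float64(-2.3), np.float64(-2.44), np.float64(-2.51)]
at knob 80.2 [ 0.5573 -0.0122  0.1685] w 0.0005 F [ 0.1   0.89 -1.26]
push True 83.1 [0.5566 0.0863 0.1677] w 0.0006 F [ 0.36 -1.07  1.24]
push2 True 83.4 [0.5562 0.0861 0.1675] w 0.0002 F [ 0.45 -0.92  0.27]
 86.0 [ 0.4007 -0.1986  0.2995] w 0.0003 F [-0.08 -0.09  0.41]
```

```bash
python3 - <<'E'
from h import *
np.set_printoptions(precision=4,suppress=True)
for n in("scene0","s9"):
    f=dict(np.load(n+".npz")); m=(f["image"].max(2)<34).astype(np.uint8); k,l,s,c=cv2.connectedComponentsWithStats(m)
    for i in range(1,k):
        if 12<s[i,4]<60 and 245<c[i,0]<300 and 155<c[i,1]<205: print(n,c[i],s[i],"z.17",plane(f,c[i],.1675))
    # beam far end column along the beam's ridge
for n in("top0","t9"):
    im=np.load(n+".npz")["image"].max(2).astype(int); print(n,"beam row",im[196,150:178].tolist(),"tail",im[197,255:275].tolist())
report(dict(np.load("t9.npz")))
t=dict(np.load("t9.npz"));im=t["image"]; print([ori(im,x-17,x+6,205,223) for x in(165+17-17,188,211)])
E
```

```text
scene0 [253.     179.6774] [252 175   3  11  31] z.17 [0.5593 0.0212 0.1675]
scene0 [250.7568 196.2703] [249 192   5  10  37] z.17 [ 0.6136 -0.0512  0.1675]
s9 [266.375 169.75 ] [265 165   4  10  24] z.17 [0.5598 0.0986 0.1675]
s9 [269.3548 184.9355] [266 182   7   7  31] z.17 [0.6251 0.0399 0.1675]
s9 [250.8 196.6] [250 192   3  10  25] z.17 [ 0.6149 -0.0524  0.1675]
top0 beam row [62, 70, 70, 73, 73, 72, 74, 74, 74, 73, 76, 73, 67, 69, 103, 118, 121, 121, 118, 118, 120, 120, 118, 121, 120, 120, 121, 115] tail [119, 120, 116, 124, 121, 118, 121, 118, 115, 98, 72, 80, 87, 90, 88, 87, 90, 90, 90, 90]
t9 beam row [123, 127, 126, 123, 125, 124, 127, 126, 129, 126, 125, 124, 125, 124, 128, 124, 126, 123, 134, 128, 123, 125, 127, 127, 124, 126, 127, 126] tail [43, 43, 59, 70, 87, 100, 101, 102, 92, 87, 81, 85, 95, 93, 95, 93, 95, 93, 95, 94]
edge dir hook4,3,2: 11.2 3.3 -0.9
[np.float32(10.9), np.float32(7.1), np.float32(-0.2)]
```

The knob moved 0.078 m and the carriage stopped against the end stop, as predicted. Now the latch: I'll grip its knob with the jaws at 45° and swing it along the arc.

```bash
python3 - <<'E'
from h import *
P=np.array([.6035,.034]); r=.07; q=quat(np.pi/4); Z=.149
at=lambda a:[P[0]-r*np.sin(a),P[1]-r*np.cos(a),Z]
print([arm.inverse_kinematics(at(a),q) is not None for a in(0,.8,1.65)])
fingers.open_jaws()
k=at(0)
arm.movel([.45,-.1,.30],speed=.25)
arm.move_pose([k[0],k[1],.26],q); print(arm.movel(k,speed=.08,until_force=8)); status("at latch")
fingers.gripper_close(f_grip=12); status("gripped")
for a in np.r_[.15:1.36:.15]: 
    if arm.movel(at(a),speed=.06,until_force=25): status(f"stop {a}"); break
status("arc")
for a in (1.5,1.58,1.65,1.72):
    if arm.movel(at(a),speed=.03,until_force=12): status(f"end {a}"); break
status("end")
f=grab("scene","s10.npz")
E
```

```text
[True, True, True]
False
at latch 90.9 [ 0.6039 -0.0361  0.1495] w 0.0881 F [ 0.37 -0.25  0.26]
gripped 91.9 [ 0.6033 -0.034   0.1489] w 0.0194 F [-0.3   5.62  0.91]
arc 94.8 [0.5354 0.0193 0.149 ] w 0.0196 F [-2.23 -2.01  0.27]
end 1.72 96.2 [0.5337 0.0384 0.149 ] w 0.0191 F [-0.65 -0.71  2.66]
end 96.2 [0.5337 0.0384 0.149 ] w 0.0191 F [-0.65 -0.71  2.66]
```

```bash
python3 - <<'E'
from h import *
np.set_printoptions(precision=4,suppress=True)
p=np.array(telemetry.read_tcp_pos())
print(arm.movel(p+[0,.006,0],speed=.02,until_force=15)); status("press")
fingers.open_jaws(); arm.hold(.3); p=telemetry.read_tcp_pos()
arm.movel([p[0],p[1],.28],speed=.12); arm.movel([.40,-.2,.3],speed=.3)
f=grab("scene","s11.npz"); g=grab("top","t11.npz"); status()
m=(f["image"].max(2)<34).astype(np.uint8); k,l,s,c=cv2.connectedComponentsWithStats(m)
for i in range(1,k):
    if 8<s[i,4]<80 and 235<c[i,0]<300 and 155<c[i,1]<215: print(c[i],s[i],"z.153",plane(f,c[i],.153),"z.1675",plane(f,c[i],.1675))
t9=np.load("t9.npz")["image"].astype(float); d=np.abs(t9-g["image"]).mean(2)
print("racks change since home",d[203:224,150:215].mean(),"tote change",d[180:250,290:365].mean(),"bg",d[260:290,150:250].mean())
t4=np.load("t4.npz")["image"].astype(float); print("tote since t4",np.abs(t4-g["image"]).mean(2)[180:250,290:365].mean())
report(dict(image=np.roll(g["image"],17,1)))
E
```

```text
True
press 96.7 [0.5337 0.0384 0.1489] w 0.0196 F [ 0.6  -1.29  3.91]
 100.4 [ 0.4008 -0.1985  0.2997] w 0.088 F [-0.6  -0.11  0.18]
[266.375 169.75 ] [265 165   4  10  24] z.153 [0.5489 0.1115 0.153 ] z.1675 [0.5598 0.0986 0.1675]
[250.4118 178.5882] [249 175   3   8  17] z.153 [0.5367 0.031  0.153 ] z.1675 [0.5477 0.0192 0.1675]
[269.4667 184.9333] [266 182   7   7  30] z.153 [0.6154 0.0522 0.153 ] z.1675 [0.6254 0.0402 0.1675]
racks change since home 3.191941391941392 tote change 6.459936507936508 bg 22.22688888888889
tote since t4 5.112698412698412
edge dir hook4,3,2: 11.1 6.7 0.8
```

```bash
python3 -c "
from workcell import arm; print(arm.sign_off())"
```

```text
the job is handed in; nothing more can be done
None
```

Job handed in at about 100 s: the three handled racks hang on hooks 4, 3 and 2, then the carriage was pushed to its stop and the latch swung to its stop; the hook 3 rack had twisted on its prong (cause unknown) and I pushed it nearly straight first.

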